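# Hold the drive collar on the wheel shaft's flat

## Task

Help reassemble this potter's-wheel drive: first swing the hold-down clamp fully down onto the drive's foot. Then take the upright shaft between the fingers, feel for its set-screw flat, and with the fingers on the flat turn the shaft until the flat squarely faces the two-pronged fork. Finally slide the collar that has the thumb screw onto the shaft, screw on the flat's side, its top flush with the shaft's end, draw it so the screw's tip bears lightly on the flat, and finish still holding it there, leaving the other things on the table where they are.

Things in the scene. Friction and masses are not known exactly. Their poses are not given: they have to be found in the camera images.
- drive: Grey drive housing in its bench fixture, fixed. Origin on the shaft axis at table height, z up, x from shaft to fork: two upright prongs 115 mm away, 100 mm high, 22 mm apart. Housing 150 x 150 mm, 70 mm high. Base plate 10 mm thick, x -95 to 130, y -235 to 100 mm; motor end to y 131, 62 mm high. Clamped foot: ledge on the -y side, y -115 to -75, 35 mm high.
- shaft (a joint): Angle of the upright dark steel shaft: 0 when its flat squarely faces the fork, growing counter-clockwise from above; -2.6 to 2.6 rad, starts 0.5 to 1.4. Stiff (0.08 N m), stays where left. Diameter 22 mm; stands free from a 56 mm shoulder disc, 80 mm above the table, to its end at 155 mm, which has a 3 mm chamfer.
- shaft_end (a point): Centre of the shaft's upper end face, on its axis, 155 mm above the table.
- flat: Set-screw flat (bright, freshly milled) on the shaft, 15 mm wide, 93 to 151 mm above the table, running out at the shaft's chamfered end. Origin: middle of the flat face, 8 mm from the axis, 122 mm above the table; x points straight out of the flat, z up. With one finger on the flat the shaft measures 19 mm, elsewhere up to 22 mm.
- clamp (a joint): Angle of the hold-down clamp's arm: 0 fully down (its rubber foot on the ledge, arm level), growing as it swings up; starts 0.7 to 1.1 rad, at most 1.35. Stiff hinge (about 0.25 N m): it stays where it is left.
- clamp_hinge (a point): Centre of the clamp's hinge pin, 50 mm above the table, 200 mm from the shaft axis on the drive's -y side; pin along the drive's x. The arm, a steel bar 24 mm wide and 12 mm thick, reaches 105 mm from the pin; when down it points along the drive's +y, to the housing. Hinge cheeks and pin: 52 mm wide, 70 mm high.
- clamp_press (a point): Where to press on the clamp: on the upper face of its arm, 85 mm from the pin along the arm (56 mm above the table when down).
- collar: Loose aluminium collar on the table, the only ring with a screw: outside 46, bore 26, height 30 mm, about 130 g. Origin under its centre, z up; x points out along the thumb screw (15 mm up, 16 mm head reaching 42 mm from the axis). The screw's tip stands 10 mm from the axis in the bore: 2 mm short of the flat when centred on the shaft. Grip outside, across the screw.
- collar_top (a point): Centre of the collar's upper rim, on its axis, 30 mm above its underside.
- spacer: Loose plain ring without a screw, 46 mm diameter, 24 mm high; to be left alone. Origin under its centre.
- bowl: Loose steel bowl, 150 mm wide, 70 mm high; leave alone. Origin under its centre.
- pinch_pot: Loose clay pot, 90 mm wide, 50 mm high; leave alone. Origin under its centre.
- beaker: Loose terracotta beaker, 76 mm wide, 85 mm high; leave alone. Origin under its centre.
- glaze_jar: Loose glaze jar, 68 mm wide, 85 mm high; leave alone. Origin under its centre.
- brush: Loose brush, 200 mm long, lying on the table; leave alone. x along the brush.
- rib: Loose flat wooden rib, 110 x 45 x 7 mm, lying on the table; leave alone. Origin under its centre.
Things that resemble listed ones, but are neither listed nor needed, are in the scene too. What is shaped like the collar but brown or red is not meant.

How it is judged:
On the way, in this order (a step that is already met when the one before it is completed fails the run):
1. the clamp is fully down (value of joint clamp below 0.06 rad), for 0.2 s.
2. the fingers press on the shaft's flat, which squarely faces the fork (within 7 degrees) (value of joint shaft between -0.12 and 0.12 rad and contact force between the fingers and flat above 1 N and value of joint clamp below 0.08 rad), for 0.2 s.
At the end, for the whole second after the job is handed in: Clamp down (0.08 rad), flat facing the fork (0.17 rad); collar upright on the shaft (0.15 rad, centred to 6 mm), top within 4 mm of flush with its end, screw in line with the flat (0.2 rad), its tip bearing on the flat with 0.5 to 25 N; fingers hold the collar (over 3 N), at rest (value of joint clamp below 0.08 rad and value of joint shaft between -0.17 and 0.17 rad and z of collar_top in the frame of shaft_end between -0.004 and 0.004 m and horizontal distance between collar_top and shaft_end below 0.006 m and angle between the x axis of collar and the x axis of flat, either way round below 0.2 rad and angle between collar's own z axis and vertical below 0.15 rad and contact force between collar and flat between 0.5 and 25 N and contact force between the fingers and collar above 3 N and linear speed of collar below 0.02 m/s); the arm keeps its last pose, push and grip.
It fails at once if one of the bystanders (spacer, bowl, pot, beaker, jar, brush, rib) is pushed more than 30 mm from its place (distance of any of spacer, bowl, pinch_pot, beaker, glaze_jar, brush, rib from where it was at the start of the episode above 0.03 m).
It also fails if it takes over 69 s, if anything falls off the work surface, if the arm or the gripper's body presses on something with over 40 N, if the wrist force passes 120 N, or if a joint passes its speed limit or range.

## Robot

A 6-joint arm with a two-finger parallel gripper is mounted at the origin on the work surface. World frame = base frame: x ahead of the robot, y to its left, z up, the work surface at z = 0. Lengths are in m, angles in rad, forces in N, time in s.
With the tool pointing down it reaches from about 0.4 to 0.825 m from the base axis. Payload 7 kg.
Tool frame: the origin (TCP) lies between the finger pads; the fingertips stand 8 mm ahead of it and the grasp point (between the pads) lies 11 mm behind it (arm.finger_overhang is the distance from the TCP to the fingertips, in m); z points along the fingers, y is the line along which they close (so a half turn about z gives the same grasp; the last joint's range is limited). The gripper opens to 88 mm and grips with 3 to 60 N. Pads are 19 mm wide; open, the fingers measure 130 mm over their backs; the gripper's body (78 mm by 193 mm) begins 47 mm behind the grasp point.
Start: joints at [1.429, 0.359, 0.012, 0, -1.224, -0.288], TCP at [0.281, 0.614, 0.235] pointing down, gripper open.
Joint ranges: [-3.07, 3.07], [-1.43, 2.12], [-1.02, 1.25], [-3.03, 1.67], [-3.05, -0], [-3.03, 3.03]. Speed limits (rad/s): [2.39, 2.39, 3.01, 3.14, 3.14, 3.14].

## Interface

Orientations are given as [roll, pitch, yaw] about the fixed x, y, z axes, in that order (R = Rz(yaw) Ry(pitch) Rx(roll)).
In Python, from station import arm gives the robot as it stands.
- The arm moves only by the tool move_arm, never from a script. Its argument "rows" is text: rows parted by semicolons, each of 7 numbers parted by spaces: the turn, a rotation vector about the tool's x, y, z in degrees, then the shift along the tool's x, y, z in m, then the finger opening in m, from 0 to 0.0876. A call has 1 to 8 rows; each row shifts and turns the commanded pose from where the row before left it, along the tool's axes as they then stand; what a row does not reach is not made up. A row lasts 1/8 s, in which the tool goes at most 62.5 mm and 10.7 degrees, less where a joint would pass 70% of its speed; a pose out of reach is approached as far as the arm can. A call is refused whole if a number of a shift passes 0.0625 or a number of a turn 10.7, either way. A call with a gripper value outside its range is refused whole. The fingers move at their own pace and stop on an object; "squeeze" is the grip in N (left out, the last holds). Time passes only in rows, so rows that do not move let the fingers close. It gives the time, the measured TCP pose, the force, the opening and the grip force at its end, in the units of the state.
- arm.get_state(): the state, without advancing time (a new reading comes with each control period).
- arm.grab_frame(name): name is "side" or "top" or "wrist"; returns (picture, depth): 384x512x3 uint8, blue, green, red; 384x512 float32, m along the optical axis (not along the pixel's ray), 0 where there is no reading.
- arm.camera_model(name): a dict with "mtx" (3x3 intrinsics, pixels), "camera_from_world" (4x4, takes a point from world to camera coordinates); the wrist camera has in their place "mount" (4x4, takes a point from camera to tool coordinates, whose origin is the TCP and whose axes are the flange's). Camera axes: x right, y down, z forward; pixel columns grow to the right and rows downward; lengths in m; the calibration is good to about 2 mm. A picture is of the moment at which its call begins: read the wrist's pose just before it. camera_model takes no time and is no camera call.
- arm.job_done(): hands the job in; it is judged then, once.
The state is a dict: "t": time; "q": joint angles; "qd": joint speeds; "joint_efforts": joint torques, N m; "eef_pos": TCP position; "ee_rot": TCP orientation; "force": force on the tool from outside, world axes, zero at the start; "moment": the same for the moment, N m; "width": finger opening in m; "gripper_force": force on a finger pad.
Only numpy, scipy, OpenCV 4.12 (cv2) and the standard library are available. Lean on these libraries where they do the work, as an engineer would, in place of code of your own. Each camera call takes 0.05 s, during which the arm holds its last target. There are 200 camera calls.

## Working session

There is one attempt and no reset: what is moved stays moved. The work goes in short steps, Python scripts to look and compute and a tool call to move; the robot and the scene stay as the last step left them, time stands still between calls to the robot, and variables do not carry over. Pictures are saved under pics/ and viewed, at most 10 in all, crops included, and the job is handed in when it is done.

Besides the shell and the picture viewer there is one more tool, called after ">>>" as name(argument=value, ...) on one line, values as JSON. move_arm: Moves the arm, as the interface text tells. Its arguments: {"type":"object","properties":{"rows":{"type":"string"},"squeeze":{"type":"number"}},"required":["rows"]}

```bash
ls; mkdir -p pics; python3 - <<'E'
from station import arm
import cv2,numpy as np
s=arm.get_state();print(s)
for n in("top","side"):
    m=arm.camera_model(n);print(n,m["mtx"].round(1).tolist(),m["camera_from_world"].round(3).tolist())
    p,d=arm.grab_frame(n);np.savez("pics/%s0.npz"%n,p=p,d=d);cv2.imwrite("pics/%s0.png"%n,cv2.resize(p,(800,600)))
print(arm.camera_model("wrist"))
E
```

```text
pics
{'t': 0.0, 'q': array([ 1.42909268e+00,  3.59368658e-01,  1.10596803e-02, -3.20701987e-04,
       -1.22408319e+00, -2.88101369e-01]), 'qd': array([ 0.00132813, -0.0002007 ,  0.00021187,  0.00051981,  0.00087395,
       -0.00064466]), 'joint_efforts': array([ 2.98290543e-03, -5.82719851e+01,  2.93054008e+01,  6.99717969e+00,
        6.97008902e-03, -1.39109920e-04]), 'eef_pos': array([0.28110361, 0.6131682 , 0.23364012]), 'ee_rot': array([ 3.13997692e+00, -1.64413750e-04, -4.29914101e-01]), 'force': array([-0.55496139, -0.25023752, -0.56478632]), 'moment': array([-0.05880928,  0.01662733,  0.01159465]), 'gripper_force': 0.0, 'width': 0.0877312609532953}
top [[482.6, 0.0, 249.9], [0.0, 482.6, 193.1], [0.0, 0.0, 1.0]] [[0.039, -0.999, 0.005, -0.064], [-0.978, -0.039, -0.207, 0.512], [0.207, 0.003, -0.978, 1.553], [0.0, 0.0, 0.0, 1.0]]
side [[457.4, 0.0, 252.1], [0.0, 457.4, 198.9], [0.0, 0.0, 1.0]] [[-0.979, -0.204, -0.004, 0.502], [-0.15, 0.735, -0.661, 0.174], [0.138, -0.647, -0.75, 1.369], [0.0, 0.0, 0.0, 1.0]]
{'mtx': array([[277.8016337 ,   0.        , 257.26470361],
       [  0.        , 277.8016337 , 191.74597567],
       [  0.        ,   0.        ,   1.        ]]), 'mount': array([[ 1.58174187e-04, -9.65620405e-01, -2.59956167e-01,
         7.08821887e-02],
       [ 9.99999873e-01,  2.85840309e-05,  5.02287924e-04,
        -1.71524918e-04],
       [-4.77588874e-04, -2.59956214e-01,  9.65620287e-01,
        -1.49605882e-01],
       [ 0.00000000e+00,  0.00000000e+00,  0.00000000e+00,
         1.00000000e+00]])}
```

View pics/top0.png

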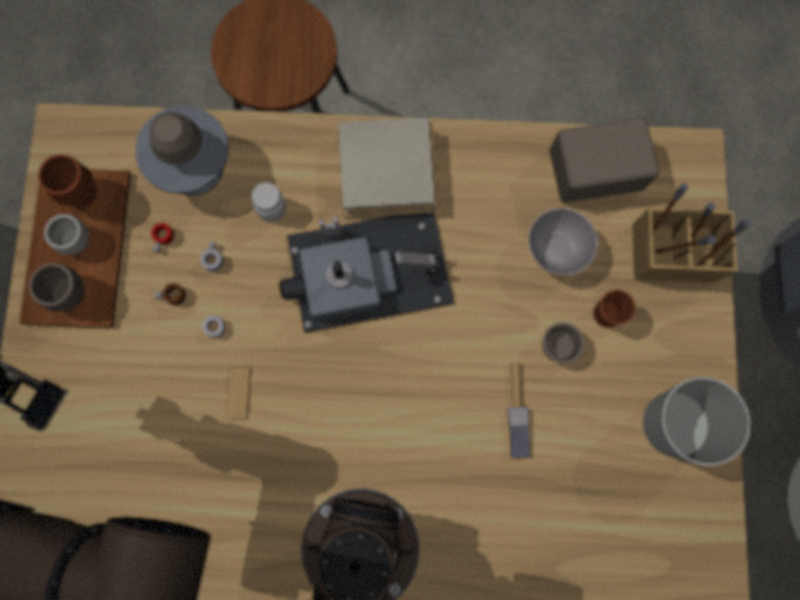

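View pics/side0.png

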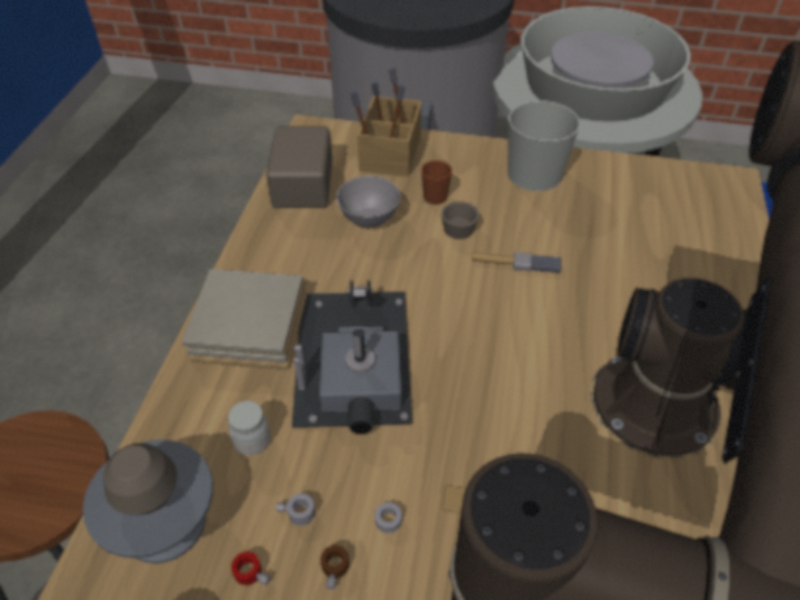

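The top view (800x600) shows the drive at (340,270) and the fork at (330,225), on the far side. The clamp hinge is at (437,270) with its arm raised towards the housing. The grey collar is at (212,260) with its screw pointing up-image, and the plain spacer is at (213,327). The side view agrees.

```bash
cat > h.py <<'E'
import numpy as np,cv2
from scipy.spatial.transform import Rotation as R
from station import arm
def world(d,mtx,T):  # T world_from_cam
    v,u=np.mgrid[:d.shape[0],:d.shape[1]]
    c=np.stack([(u-mtx[0,2])/mtx[0,0]*d,(v-mtx[1,2])/mtx[1,1]*d,d],-1)
    return c@T[:3,:3].T+T[:3,3]
def tool():
    s=arm.get_state();T=np.eye(4);T[:3,:3]=R.from_euler('xyz',s["ee_rot"]).as_matrix();T[:3,3]=s["eef_pos"];return T
def wrist(name=None):
    T=tool();p,d=arm.grab_frame("wrist");m=arm.camera_model("wrist")
    W=T@m["mount"]
    if name:cv2.imwrite("pics/%s.png"%name,cv2.resize(p,(800,600),interpolation=cv2.INTER_CUBIC))
    return p,d,m["mtx"],W
def ray(uv,mtx,W,z):
    r=W[:3,:3]@np.array([(uv[0]-mtx[0,2])/mtx[0,0],(uv[1]-mtx[1,2])/mtx[1,1],1]);return W[:3,3]+r*(z-W[2,3])/r[2]
E
python3 - <<'E'
from h import *
for n in("top","side"):
    f=np.load("pics/%s0.npz"%n);m=arm.camera_model(n);P=world(f["d"],m["mtx"],np.linalg.inv(m["camera_from_world"]))
    ok=f["d"]>0
    near=ok&(np.abs(P[...,0]-.6)<.25)&(np.abs(P[...,1])<.25)
    h=near&(abs(P[...,2]-.07)<.006);k,l,st,ce=cv2.connectedComponentsWithStats(h.astype(np.uint8))
    i=1+np.argmax(st[1:,4]);q=P[l==i];print(n,"housing",cv2.minAreaRect((q[:,:2]*1000).astype(np.float32)),q.mean(0).round(3),len(q))
    for lo,hi in((.145,.17),(.09,.145)):
        h=near&(P[...,2]>lo)&(P[...,2]<hi);k,l,st,ce=cv2.connectedComponentsWithStats(h.astype(np.uint8))
        for i in range(1,k):
            if st[i,4]>2:q=P[l==i];print(" z>",lo,q.mean(0).round(3),st[i,4])
    h=ok&(P[...,0]>.35)&(P[...,0]<.9)&(P[...,1]>.15)&(P[...,1]<.5)&(P[...,2]>.012)&(P[...,2]<.04);k,l,st,ce=cv2.connectedComponentsWithStats(h.astype(np.uint8))
    for i in range(1,k):
        if st[i,4]>15:q=P[l==i];print(" ring",q.mean(0).round(3),((q.min(0)+q.max(0))/2).round(3),st[i],f["p"][l==i].mean(0).round())
    h=near&(P[...,1]<-.06)&(P[...,2]>.045);k,l,st,ce=cv2.connectedComponentsWithStats(h.astype(np.uint8))
    for i in range(1,k):
        if st[i,4]>5:q=P[l==i];print(" clamp?",q.mean(0).round(3),q.min(0).round(3),q.max(0).round(3),st[i,4])
E
```

```text
top housing ((789.4888916015625, -22.450897216796875), (133.92648315429688, 201.126708984375), 4.791466236114502) [ 0.787 -0.02   0.068] 1574
 z> 0.145 [0.562 0.068 0.153] 39
 z> 0.09 [0.718 0.243 0.091] 3
 z> 0.09 [0.678 0.081 0.098] 11
 z> 0.09 [0.67  0.111 0.097] 11
 z> 0.09 [ 0.595 -0.069  0.113] 110
 z> 0.09 [0.555 0.067 0.116] 28
 ring [0.704 0.226 0.028] [0.713 0.231 0.026] [164 131  19  12  55] [72. 79. 85.]
 ring [0.649 0.471 0.025] [0.646 0.47  0.025] [ 96 143  15  19 149] [ 40.  48. 108.]
 ring [0.648 0.166 0.015] [0.648 0.164 0.016] [188 152   8   8  19] [54. 52. 50.]
 ring [0.602 0.355 0.026] [0.609 0.355 0.025] [128 155  14  19 145] [107. 107. 113.]
 ring [0.63  0.177 0.015] [0.628 0.178 0.015] [184 158   7   6  18] [86. 87. 90.]
 ring [0.519 0.435 0.026] [0.52  0.441 0.025] [ 98 181  20  14 142] [40. 56. 77.]
 ring [0.451 0.338 0.022] [0.452 0.338 0.022] [129 202  15  14 110] [118. 118. 123.]
 clamp? [ 0.784 -0.095  0.064] [ 0.725 -0.135  0.045] [ 0.85  -0.06   0.078] 727
 clamp? [ 0.602 -0.103  0.082] [ 0.58  -0.141  0.047] [ 0.632 -0.06   0.132] 222
side housing ((79
[... 612 characters left out ...]
[149 273  24  18 127] [ 98. 103. 106.]
 ring [0.533 0.196 0.033] [0.535 0.194 0.03 ] [223 273  16   5  40] [30. 35. 40.]
 ring [0.603 0.359 0.027] [0.609 0.357 0.025] [177 315  25  20 275] [108. 106. 110.]
 ring [0.451 0.342 0.024] [0.451 0.341 0.022] [240 321  18  19 208] [113. 111. 115.]
 ring [0.775 0.458 0.016] [0.784 0.446 0.017] [ 96 330  36  29 185] [88. 84. 81.]
 ring [0.518 0.439 0.027] [0.519 0.442 0.025] [205 348  19  29 302] [40. 55. 75.]
 ring [0.649 0.475 0.027] [0.645 0.472 0.025] [148 352  26  22 312] [ 37.  42. 108.]
 clamp? [ 0.783 -0.091  0.067] [ 0.726 -0.135  0.047] [ 0.849 -0.06   0.076] 551
 clamp? [ 0.607 -0.116  0.069] [ 0.584 -0.141  0.045] [ 0.634 -0.061  0.126] 84
```

```bash
cat >> h.py <<'E'
def plan(p,yaw=None,T=None):  # remaining shift in tool axes (mm) and tool-z turn (deg) to reach p, yaw(deg) pointing down
    T=tool() if T is None else T
    e=R.from_matrix(T[:3,:3]).as_euler('xyz',degrees=True)
    print("tcp",T[:3,3].round(4),"rpy",e.round(2),"shift mm",(T[:3,:3].T@(np.array(p)-T[:3,3])*1000).round(1),"turn z",None if yaw is None else round(-(yaw-e[2]),1))
E
python3 - <<'E'
from h import *
S=np.array([.562,.070]);ph=np.radians(13.6);X=np.array([np.cos(ph),np.sin(ph)]);Y=np.array([-X[1],X[0]])
for n in("top","side"):
    f=np.load("pics/%s0.npz"%n);m=arm.camera_model(n);P=world(f["d"],m["mtx"],np.linalg.inv(m["camera_from_world"]))
    q=P[f["d"]>0];dx=(q[:,:2]-S)@X;dy=(q[:,:2]-S)@Y
    k=(abs(dx)<.02)&(dy<-.09)&(dy>-.23)&(q[:,2]>.075)&(q[:,2]<.2)
    A=np.c_[dx,dy,q[:,2]][k];o=np.argsort(A[:,1]);print(n,(A[o][::max(1,len(A)//12)]*1000).round())
plan([*(S-.14*Y),.25],13.6-90)
E
```

```text
top [[  -2. -185.   76.]
 [  -8. -177.   79.]
 [  -2. -171.   88.]
 [  -8. -166.   89.]
 [  -3. -160.   99.]
 [ -10. -156.  100.]
 [  -5. -150.  112.]
 [   6. -145.  113.]
 [   9. -139.  119.]
 [   4. -135.  127.]
 [   9. -129.  128.]
 [   1. -124.  122.]]
side [[  15. -184.   76.]
 [   2. -173.   88.]
 [ -11. -157.  100.]
 [  -9. -132.  126.]
 [  -6. -130.  129.]
 [   9. -128.  132.]
 [  -6. -127.  127.]
 [  -3. -126.  124.]
 [   0. -126.  125.]
 [  -9. -125.  125.]
 [  -6. -124.  118.]
 [   3. -123.  119.]
 [  -3. -122.  125.]
 [   1. -120.  113.]
 [   7. -116.  117.]]
tcp [0.2811 0.6132 0.2337] rpy [ 1.7991e+02 -1.0000e-02 -2.4630e+01] shift mm [568.4 486.7 -15.5] turn z 51.8
```

>>> move_arm(rows="0 0 0 0.0474 0.0406 -0.0015 0;0 0 0 0.0474 0.0406 -0.0015 0;0 0 0 0.0474 0.0406 -0.0015 0;0 0 0 0.0474 0.0406 -0.0015 0;0 0 0 0.0474 0.0406 -0.0015 0;0 0 0 0.0474 0.0406 -0.0015 0;0 0 0 0.0474 0.0406 -0.0015 0;0 0 0 0.0474 0.0406 -0.0015 0", squeeze=20)

```text
t: 1.1
eef_pos: [0.491, 0.1584, 0.2466]
ee_rot: [-3.141, 0.0, -0.429]
force: [0.6, 0.6, 0.1]
width: 0.0131
gripper_force: 0.0
```

>>> move_arm(rows="0 0 0 0.0474 0.0406 -0.0015 0;0 0 0 0.0474 0.0406 -0.0015 0;0 0 0 0.0474 0.0406 -0.0015 0;0 0 10.4 0.0474 0.0406 -0.0015 0;0 0 10.4 0 0 0 0;0 0 10.4 0 0 0 0;0 0 10.4 0 0 0 0;0 0 10.2 0 0 0 0")

```text
t: 2.1
eef_pos: [0.595, -0.0665, 0.252]
ee_rot: [3.141, 0.0, -1.34]
force: [0.7, -0.3, 0.1]
width: 0.0001
gripper_force: 0.0
```

```bash
python3 - <<'E'
from h import *
S=np.array([.562,.070]);ph=np.radians(13.6);Y=np.array([-np.sin(ph),np.cos(ph)])
plan([*(S-.14*Y),.15],-76.4)
print(arm.get_state()["width"])
p,d,m,W=wrist("w1")
E
```

```text
tcp [ 0.595  -0.0665  0.252 ] rpy [ 1.7994e+02  1.0000e-02 -7.6780e+01] shift mm [-4.00e-01 -1.00e-01  1.02e+02] turn z -0.4
5.278237058433299e-05
```

View pics/w1.png

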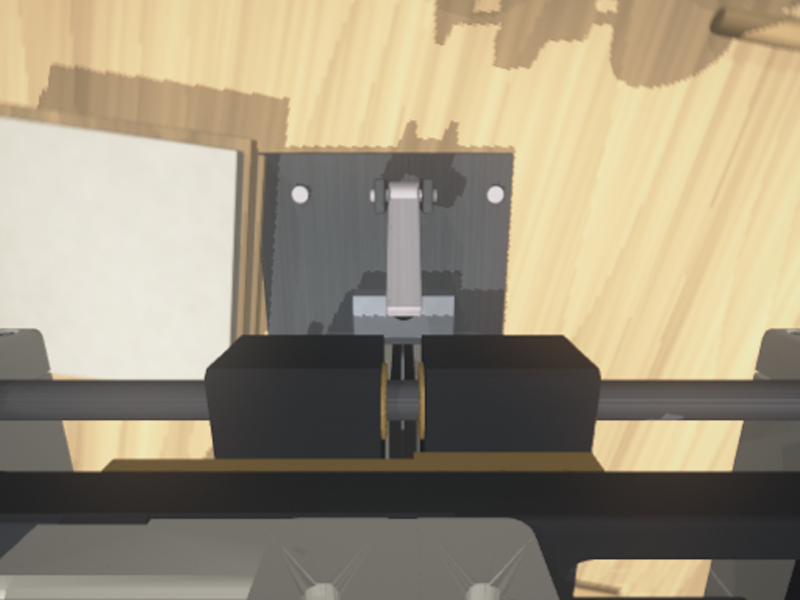

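>>> move_arm(rows="0 0 0 0.008 0 0.05 0;0 0 0 0 0 0.05 0;0 0 0 0 0 0.015 0;0 0 0 0 0 0.015 0;0 0 0 0 0 0.012 0;0 0 0 0 0 0.01 0;0 0 0 0 0 0.01 0;0 0 0 0 0 0 0")

```text
t: 3.15
eef_pos: [0.5969, -0.0741, 0.0899]
ee_rot: [3.141, 0.0, -1.334]
force: [0.4, 0.5, 0.6]
width: 0.0007
gripper_force: 0.0
```

>>> move_arm(rows="0 0 0 0 0 0.008 0;0 0 0 0 0 0.008 0;0 0 0 0 0 0.004 0;0 0 0 0 0 0.003 0;0 0 0 0 0 0.002 0;0 0 0 0 0 0 0")

```text
t: 3.9
eef_pos: [0.5969, -0.0743, 0.0652]
ee_rot: [3.141, -0.0, -1.334]
force: [0.1, -0.7, 0.4]
width: 0.0006
gripper_force: 0.0
```

>>> move_arm(rows="0 0 0 0 0 0.002 0;0 0 0 0 0 0.002 0;0 0 0 0 0 0 0")

```text
t: 4.28
eef_pos: [0.597, -0.0743, 0.0641]
ee_rot: [-3.141, -0.001, -1.333]
force: [-9.1, 3.1, 23.5]
width: 0.0
gripper_force: 12.0
```

>>> move_arm(rows="0 0 0 0 0 -0.06 0;0 0 0 0 0 -0.06 0;0 0 0 0 0 -0.06 0;0 0 0 -0.062 0.001 0 0;0 0 0 -0.062 0.001 0 0;0 0 0 -0.062 0.001 0 0;0 0 0 -0.062 0.001 0 0;0 0 0 -0.062 0 0 0")

```text
t: 5.28
eef_pos: [0.5196, 0.2278, 0.2415]
ee_rot: [-3.142, -0.0, -1.334]
force: [0.4, 0.2, -0.5]
width: 0.0006
gripper_force: 0.0
```

>>> move_arm(rows="0 0 -9.2 0 0 0.0 0.06;0 0 -9.2 0 0 0.0 0.06;0 0 -9.2 0 0 0 0.06;0 0 -9.2 0 0 0 0.06;0 0 -9.2 0 0 0 0.06;0 0 -9.2 0 0 0.045 0.06;0 0 0 0 0 0.045 0.06;0 0 0 0 0 0 0.06")

```text
t: 6.28
eef_pos: [0.5185, 0.2244, 0.1483]
ee_rot: [3.135, 0.004, -0.371]
force: [0.3, -0.3, 0.6]
width: 0.0601
gripper_force: 0.0
```

```bash
python3 - <<'E'
from h import *
plan([.52,.226,.15],-21)
p,d,m,W=wrist("w2");np.savez("pics/w2.npz",p=p,d=d,m=m,W=W)
P=world(d,m,W);k=(d>0)&(np.hypot(P[...,0]-.562,P[...,1]-.07)<.03)&(P[...,2]>.1)&(P[...,2]<.17)
v,u=np.where(k);print("shaft px",u.min(),u.max(),v.min(),v.max())
g=p.max(2);print(np.percentile(g[k],[5,25,50,75,95]))
E
```

```text
tcp [0.5185 0.2244 0.1483] rpy [179.63   0.21 -21.28] shift mm [ 0.8 -2.  -1.7] turn z -0.3
shaft px 439 511 40 92
[ 69.  79. 133. 137. 142.]
```

View pics/w2.png

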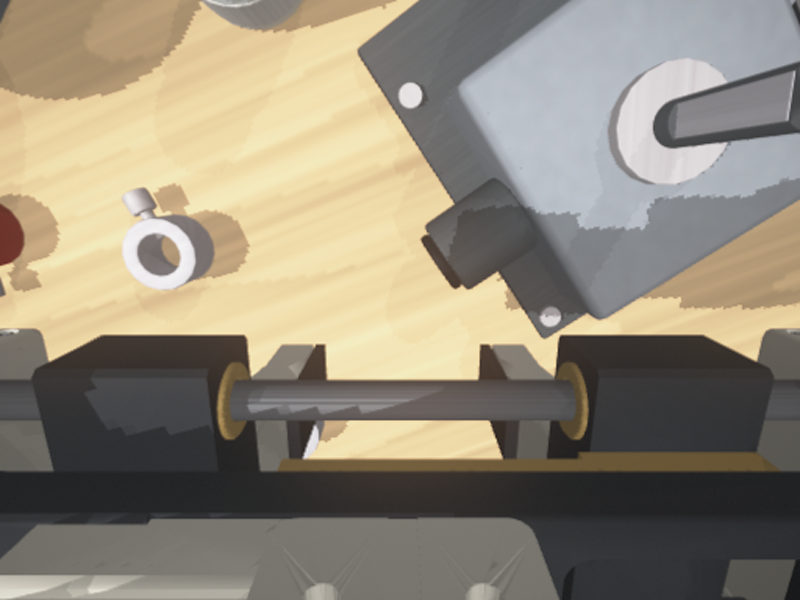

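The bright flat is visible on the shaft, from (670,120) to (795,95). The collar is at (160,250) with its screw head at (138,200). Measuring both now.

```bash
python3 - <<'E'
from h import *
f=np.load("pics/w2.npz");p,d,m,W=[f[k] for k in("p","d","m","W")]
P=world(d,m,W);g=p.max(2);r=np.hypot(P[...,0]-.562,P[...,1]-.07)
k=(d>0)&(r<.025)&(P[...,2]>.1)&(P[...,2]<.147)
b=k&(g>105);print(np.histogram(g[k],10),b.sum())
q=P[b];c=q.mean(0);n=np.linalg.svd(q-c)[2][2];print("flat c",c.round(4),"n",n.round(3),"ang",np.degrees(np.arctan2(n[1],n[0])).round(1))
print("from axis ang",np.degrees(np.arctan2(c[1]-.07,c[0]-.562)).round(1))
t=np.array([-n[1],n[0],0]);print("width",np.percentile((q-c)@t,[1,99]).round(4),"axis est from flat",(c-n*np.sign(n[1])*.008).round(4))
q=P[(d>0)&(r<.03)&(abs(P[...,2]-.155)<.004)];print("end",q.mean(0).round(4),len(q))
q=P[k&~b];print("rest dark",q.mean(0).round(4),len(q))
# collar
C=np.array([.606,.357])
for _ in range(3):
    rc=np.hypot(P[...,0]-C[0],P[...,1]-C[1]);q=P[(d>0)&(rc<.028)&(abs(P[...,2]-.03)<.004)]
    (cx,cy),rad=cv2.minEnclosingCircle((q[:,:2]*1000).astype(np.float32));C=np.array([cx,cy])/1000
s=P[(d>0)&(rc<.046)&(rc>.029)&(P[...,2]>.012)&(P[...,2]<.028)].mean(0)
print("collar",C,rad,q[:,2].mean(),"screw",s,"ang",np.degrees(np.arctan2(s[1]-C[1],s[0]-C[0])))
plan([.562,.07,.2])
E
```

```text
(array([447,  97,  62,  45,  54,  48, 623, 904,   1,   1]), array([ 64. ,  74.1,  84.2,  94.3, 104.4, 114.5, 124.6, 134.7, 144.8,
       154.9, 165. ])) 1627
flat c [0.5651 0.0758 0.1266] n [ 0.273  0.962 -0.004] ang 74.2
from axis ang 61.7
width [-0.0099  0.0112] axis est from flat [0.563  0.0681 0.1266]
end [0.5631 0.0761 0.1521] 193
rest dark [0.5618 0.0749 0.127 ] 655
collar [0.59853168 0.35405389] 22.981712341308594 0.028989249753999972 screw [0.63372441 0.35456672 0.01970926] ang 0.8348484381651434
tcp [0.5201 0.2255 0.1509] rpy [ 1.7982e+02  6.0000e-02 -2.1240e+01] shift mm [ 95.3 130.  -48.8] turn z None
```

>>> move_arm(rows="0 0 0 0 0 -0.045 0.06;0 0 0 0.032 0.0437 0 0.06;0 0 0 0.032 0.0437 0 0.06;0 0 0 0.0323 0.0437 0 0.06;0 0 -5.4 0 0 0 0.06;0 0 0 0 0 0 0.06")

```text
t: 7.08
eef_pos: [0.564, 0.0687, 0.199]
ee_rot: [-3.14, -0.003, -0.278]
force: [0.9, 0.8, 0.2]
width: 0.0601
gripper_force: 0.0
```

```bash
python3 - <<'E'
from h import *
plan([.5625,.069,.113],-15.8)
E
```

```text
tcp [0.564  0.0687 0.199 ] rpy [-1.799e+02 -1.600e-01 -1.593e+01] shift mm [-1.8  0.3 86. ] turn z -0.1
```

>>> move_arm(rows="0 0 0 -0.0015 0 0.04 0.06;0 0 0 0 0 0.04 0.06;0 0 0 0 0 0.006 0.06;0 0 0 0 0 0 0.06;0 0 0 0 0 0 0.03;0 0 0 0 0 0 0.015;0 0 0 0 0 0 0.0;0 0 0 0 0 0 0", squeeze=20)

```text
t: 8.07
eef_pos: [0.5615, 0.0696, 0.1109]
ee_rot: [-3.141, -0.0, -0.276]
force: [0.9, 0.5, -0.8]
width: 0.0258
gripper_force: 0.0
```

>>> move_arm(rows="0 0 0 0 0 0 0;0 0 0 0 0 0 0")

```text
t: 8.32
eef_pos: [0.5608, 0.0678, 0.1107]
ee_rot: [3.139, 0.001, -0.276]
force: [-0.5, -8.3, 3.1]
width: 0.0187
gripper_force: 20.0
```

>>> move_arm(rows="0 0 0 0 0.002 0 0;0 0 0 0 0 0 0;0 0 0 0 0 0 0", squeeze=30)

```text
t: 8.7
eef_pos: [0.5609, 0.0677, 0.1107]
ee_rot: [3.141, -0.0, -0.276]
force: [-0.9, -0.4, 3.3]
width: 0.0187
gripper_force: 30.0
```

>>> move_arm(rows="0 0 7.6 0 0 0 0;0 0 7.6 0 0 0 0;0 0 7.6 0 0 0 0;0 0 7.6 0 0 0 0;0 0 7.6 0 0 0 0;0 0 7.6 0 0 0 0;0 0 7.5 0 0 0 0;0 0 7.5 0 0 0 0")

```text
t: 9.7
eef_pos: [0.5603, 0.0689, 0.1107]
ee_rot: [3.141, 0.001, -1.338]
force: [-6.9, 7.0, 6.3]
width: 0.0188
gripper_force: 30.0
```

>>> move_arm(rows="0 0 0 0 0 0 0;0 0 0 0 0 0 0")

```text
t: 9.95
eef_pos: [0.5603, 0.0689, 0.1107]
ee_rot: [3.141, 0.001, -1.334]
force: [-5.4, 5.9, 6.4]
width: 0.0186
gripper_force: 30.0
```

```bash
python3 - <<'E'
from h import *
p,d,m,W=wrist("w3");np.savez("pics/w3.npz",p=p,d=d,m=m,W=W)
P=world(d,m,W);k=(d>0)&(abs(P[...,2]-.01)<.004)&(p.max(2)<110)
f=np.load("pics/w2.npz")
S=np.array([.5625,.069])
for ph in (13.6,):
    a=np.radians(ph);X=np.array([np.cos(a),np.sin(a)]);Y=np.array([-X[1],X[0]])
def fit(P,k,ax,lo,hi,side,name):
    q=P[k][:,:2]-S;c=np.c_[q@X,q@Y];o=[]
    for b in np.arange(lo,hi,.004):
        s=c[(c[:,ax]>b)&(c[:,ax]<b+.004)][:,1-ax]
        if len(s)>2:o.append((b+.002,np.sort(s)[1] if side<0 else np.sort(s)[-2]))
    o=np.array(o)
    if len(o)<4:print(name,"few");return
    t=np.polyfit(o[:,0],o[:,1],1);print(name,"slope deg",np.degrees(np.arctan(t[0])).round(2),"off",t[1].round(4),"resid",(o[:,1]-np.polyval(t,o[:,0])).std().round(4),len(o))
fit(P,k,0,-.08,.11,-1,"plate y-min (-.235)")
fit(P,k,1,-.22,-.12,-1,"plate x-min (-.095)")
fit(P,k,1,-.22,-.12,1,"plate x-max (.13)")
q=P[(d>0)&(P[...,2]>.03)&(P[...,2]<.08)];c=np.c_[(q[:,:2]-S)@X,(q[:,:2]-S)@Y,q[:,2]];c=c[(abs(c[:,0])<.02)&(c[:,1]<-.09)&(c[:,1]>-.2)]
o=c[np.argsort(c[:,1])];print((o[::max(1,len(o)//10)]*1000).round(1).tolist())
P2=world(f["d"],f["m"],f["W"]);k2=(f["d"]>0)&(abs(P2[...,2]-.07)<.004)
fit(P2,k2,0,-.06,.06,1,"w2 housing ymax (.075)");fit(P2,k2,1,-.03,.06,-1,"w2 housing xmin (-.075)")
E
```

```text
plate y-min (-.235) slope deg -0.01 off -0.1589 resid 0.0002 42
plate x-min (-.095) slope deg 0.31 off -0.0933 resid 0.0003 10
plate x-max (.13) slope deg 0.24 off 0.1298 resid 0.0008 10
[[-12.2, -143.0, 54.1], [6.6, -137.0, 56.9], [6.1, -130.8, 54.5], [11.4, -124.5, 56.1], [8.9, -118.1, 55.5], [5.6, -112.7, 54.8], [19.1, -108.2, 33.8], [-1.8, -103.5, 54.4], [0.9, -98.9, 55.5], [5.0, -95.5, 34.5], [-8.0, -90.4, 35.0]]
w2 housing ymax (.075) slope deg -0.06 off 0.0732 resid 0.0002 30
w2 housing xmin (-.075) slope deg -0.02 off -0.0728 resid 0.0002 23
```

>>> move_arm(rows="0 0 0 0 0 0 0.07;0 0 0 0 0 0 0.07;0 0 0 0 0 -0.055 0.07;0 0 0 0 0 -0.055 0.07;0 0 -9.7 0 0 0 0.07;0 0 -9.7 0 0 0 0.07;0 0 -9.7 0 0 0 0.07;0 0 -9.7 0 0 0 0.07")

```text
t: 11.0
eef_pos: [0.5609, 0.0675, 0.2204]
ee_rot: [3.141, -0.0, -0.651]
force: [0.5, 0.2, 0.7]
width: 0.07
gripper_force: 0.0
```

>>> move_arm(rows="0 0 -9.7 0 0 0 0.07;0 0 -9.7 0 0 0 0.07;0 0 -9.6 0 0 0 0.07;0 0 -9.6 0 0 0 0.07;0 0 0 0 0 0 0.07")

```text
t: 11.62
eef_pos: [0.5609, 0.0676, 0.2204]
ee_rot: [3.141, 0.0, 0.016]
force: [0.3, -1.0, -0.0]
width: 0.0698
gripper_force: 0.0
```

```bash
python3 - <<'E'
from h import *
plan([.54,.353,.2],1)
E
```

```text
tcp [0.5609 0.0676 0.2204] rpy [1.7999e+02 1.0000e-02 9.0000e-01] shift mm [ -16.4 -285.7   20.3] turn z -0.1
```

>>> move_arm(rows="0 0 0 -0.0033 -0.0571 0 0.07;0 0 0 -0.0033 -0.0571 0 0.07;0 0 0 -0.0033 -0.0571 0 0.07;0 0 0 -0.0033 -0.0571 0 0.07;0 0 0 -0.0033 -0.0571 0.02 0.07;0 0 0 0 0 0 0.07;0 0 0 0 0 0 0.07")

```text
t: 12.5
eef_pos: [0.5394, 0.3528, 0.2001]
ee_rot: [3.141, 0.001, 0.015]
force: [-0.2, -0.5, 0.5]
width: 0.0701
gripper_force: 0.0
```

```bash
python3 - <<'E'
from h import *
p,d,m,W=wrist("w4");P=world(d,m,W)
C=np.array([.5985,.354])
for _ in range(3):
    rc=np.hypot(P[...,0]-C[0],P[...,1]-C[1]);q=P[(d>0)&(rc<.028)&(abs(P[...,2]-.03)<.004)]
    (cx,cy),rad=cv2.minEnclosingCircle((q[:,:2]*1000).astype(np.float32));C=np.array([cx,cy])/1000
s=P[(d>0)&(rc<.046)&(rc>.029)&(P[...,2]>.012)&(P[...,2]<.028)].mean(0)
a=np.degrees(np.arctan2(s[1]-C[1],s[0]-C[0]))
print("collar",C,rad,q[:,2].mean(),"screw",s,"ang",a)
plan([*C,.010],a)
f=(d>0)&(P[...,2]<.1)&(P[...,2]>.01)&(np.hypot(P[...,0]-C[0],P[...,1]-C[1])<.09)&(rc>.046);print(P[f].mean(0) if f.any() else "clear",f.sum())
E
```

```text
collar [0.59885449 0.35468063] 22.909101486206055 0.029169903938033974 screw [0.63399028 0.35731471 0.02028242] ang 4.287349984774154
tcp [0.5397 0.3523 0.2007] rpy [179.98  -0.     0.85] shift mm [ 59.2  -1.6 190.7] turn z -3.4
[0.53508086 0.41540703 0.02247444] 102
```

View pics/w4.png

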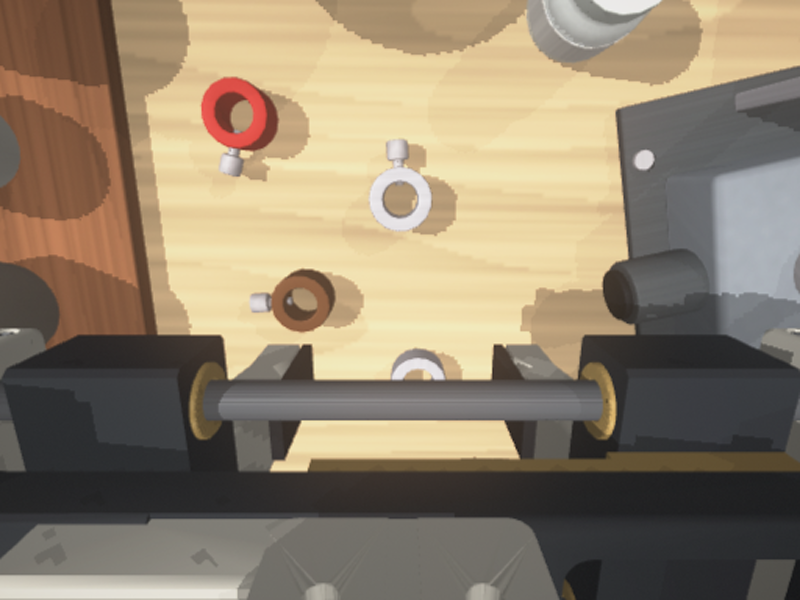

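>>> move_arm(rows="0 0 0 0.0592 -0.0016 0 0.07;0 0 -2.1 0 0 0.05 0.07;0 0 0 0 0 0.06 0.07;0 0 0 0 0 0.05 0.07;0 0 0 0 0 0.02 0.07;0 0 0 0 0 0 0.07")

```text
t: 13.3
eef_pos: [0.599, 0.3546, 0.0204]
ee_rot: [3.141, 0.001, 0.052]
force: [0.8, 0.4, 1.0]
width: 0.0699
gripper_force: 0.0
```

```bash
python3 - <<'E'
from h import *
plan([.5989,.3545,.0125],3)
E
```

```text
tcp [0.599  0.3546 0.0204] rpy [1.7994e+02 4.0000e-02 3.0000e+00] shift mm [-0.1  0.1  7.9] turn z -0.0
```

>>> move_arm(rows="0 0 0 0 0 0.008 0.06;0 0 0 0 0 0 0.055;0 0 0 0 0 0 0.05;0 0 0 0 0 0 0.047;0 0 0 0 0 0 0.04;0 0 0 0 0 0 0.03;0 0 0 0 0 0 0.03", squeeze=25)

```text
t: 14.18
eef_pos: [0.5989, 0.3556, 0.0132]
ee_rot: [-3.141, -0.001, 0.054]
force: [-2.5, 0.6, 6.2]
width: 0.0461
gripper_force: 25.0
```

>>> move_arm(rows="0 0 0 0 0 -0.02 0.03;0 0 0 0 0 -0.06 0.03;0 0 0 0 0 -0.06 0.03;0 0 0 0 0 -0.06 0.03;0 0 0 0 0 -0.01 0.03;0 0 0 -0.0104 0.0569 0 0.03;0 0 0 -0.0104 0.0569 0 0.03;0 0 0 -0.0104 0.0569 0 0.03")

```text
t: 15.18
eef_pos: [0.5757, 0.1817, 0.2223]
ee_rot: [3.141, 0.001, 0.054]
force: [0.3, -1.5, -1.2]
width: 0.0461
gripper_force: 25.0
```

>>> move_arm(rows="0 0 0 -0.0104 0.0569 0 0.03;0 0 0 -0.0104 0.0569 0 0.03;0 0 -5.3 0 0 0 0.03;0 0 -5.3 0 0 0 0.03;0 0 0 0 0 0 0.03;0 0 0 0 0 0 0.03")

```text
t: 15.92
eef_pos: [0.5618, 0.0687, 0.2224]
ee_rot: [-3.142, 0.0, 0.237]
force: [-0.1, -0.1, -2.1]
width: 0.0457
gripper_force: 25.0
```

```bash
python3 - <<'E'
from h import *
T=tool();plan([.5618,.069,.1382],13.6,T)
p,d,m,W=wrist("w5");np.savez("pics/w5.npz",p=p,d=d,m=m,W=W)
P=(world(d,m,W)-T[:3,3])@T[:3,:3]  # tool coords
k=(d>0)&(abs(P[...,0])<.06)&(abs(P[...,1])<.035)&(P[...,2]>-.03)&(P[...,2]<.02)
q=P[k];print(len(q),np.histogram(q[:,2],10))
s=q[(q[:,0]>.029)];print("screw",s.mean(0).round(4),len(s))
E
```

```text
tcp [0.5618 0.0687 0.2224] rpy [-1.800e+02  2.000e-02  1.357e+01] shift mm [ 0.1 -0.3 84.2] turn z -0.0
5765 (array([  71,  179,  336, 2673,  752,  847,  398,  278,  165,   66]), array([-0.02996802, -0.0256498 , -0.02133157, -0.01701335, -0.01269512,
       -0.0083769 , -0.00405868,  0.00025955,  0.00457777,  0.008896  ,
        0.01321422]))
screw [ 0.0364 -0.0001 -0.0067] 774
```

View pics/w5.png

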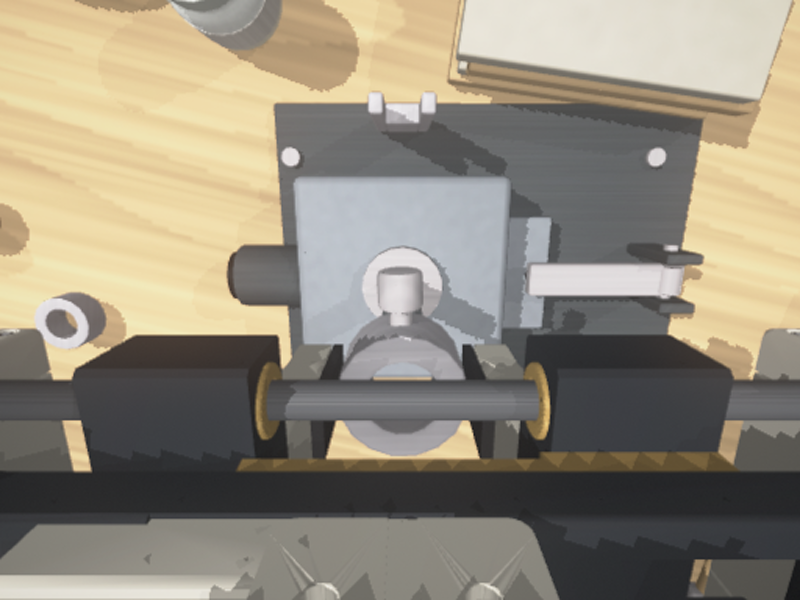

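```bash
python3 - <<'E'
from h import *
f=np.load("pics/w5.npz");p,d,m,W=[f[k] for k in("p","d","m","W")];T=W@np.linalg.inv(arm.camera_model("wrist")["mount"])
P=(world(d,m,W)-T[:3,3])@T[:3,:3]
k=(d>0)&(abs(P[...,0])<.026)&(abs(P[...,1])<.0205)&(abs(P[...,2]+.0165)<.003);q=P[k]
for y in np.arange(-.018,.018,.006):
    s=q[(q[:,1]>=y)&(q[:,1]<y+.006)];yy=y+.003
    if len(s)>5: print(round(yy,3),len(s),"x range",np.percentile(s[:,0],[1,99]).round(4),"exp",np.sqrt(.023**2-yy**2).round(4),s[:,2].mean().round(4))
s=P[(d>0)&(P[...,0]>.026)&(abs(P[...,1])<.012)&(abs(P[...,2])<.015)];print("screw end",np.percentile(s[:,0],[95,99]),"top z",s[:,2].min())
E
```

```text
-0.015 328 x range [-0.0167  0.0177] exp 0.0174 -0.0161
-0.009 475 x range [-0.02    0.0211] exp 0.0212 -0.0161
-0.003 423 x range [-0.0218  0.0227] exp 0.0228 -0.016
0.003 396 x range [-0.022   0.0227] exp 0.0228 -0.016
0.009 463 x range [-0.0202  0.0217] exp 0.0212 -0.016
0.015 374 x range [-0.0174  0.0187] exp 0.0174 -0.0161
screw end [0.04188374 0.04203056] top z -0.010810041178823882
```

>>> move_arm(rows="0 0 0 -0.0003 -0.0003 0.03 0.03;0 0 0 0 0 0.02 0.03;0 0 0 0 0 0.005 0.03;0 0 0 0 0 0.003 0.03;0 0 0 0 0 0 0.03")

```text
t: 16.6
eef_pos: [0.5621, 0.069, 0.1652]
ee_rot: [-3.142, -0.001, 0.239]
force: [1.0, 0.7, -1.4]
width: 0.0459
gripper_force: 25.0
```

>>> move_arm(rows="0 0 0 0 0 0.003 0.03;0 0 0 0 0 0.003 0.03;0 0 0 0 0 0.003 0.03;0 0 0 0 0 0 0.03")

```text
t: 17.1
eef_pos: [0.5615, 0.0688, 0.1552]
ee_rot: [3.142, 0.001, 0.239]
force: [-0.3, -0.8, -2.0]
width: 0.0459
gripper_force: 25.0
```

>>> move_arm(rows="0 0 0 0 0 0.004 0.03;0 0 0 0 0 0.004 0.03;0 0 0 0 0 0.004 0.03;0 0 0 0 0 0.004 0.03;0 0 0 0 0 0 0.03;0 0 0 0 0 0 0.03")

```text
t: 17.85
eef_pos: [0.5617, 0.0689, 0.1396]
ee_rot: [3.142, -0.0, 0.239]
force: [-0.1, -0.1, -2.2]
width: 0.0457
gripper_force: 25.0
```

>>> move_arm(rows="0 0 0 0 0 0.001 0.03;0 0 0 -0.001 0 0 0.03;0 0 0 -0.0006 0 0 0.03;0 0 0 0 0 0 0.03;0 0 0 0 0 0 0.03")

```text
t: 18.48
eef_pos: [0.5607, 0.0687, 0.1388]
ee_rot: [-3.142, -0.001, 0.239]
force: [4.3, -0.4, -2.8]
width: 0.0462
gripper_force: 25.0
```

>>> move_arm(rows="0 0 0 -0.0006 0 0 0.03;0 0 0 0 0 0 0.03;0 0 0 0 0 0 0.03")

```text
t: 18.85
eef_pos: [0.5606, 0.0687, 0.1389]
ee_rot: [-3.141, -0.002, 0.239]
force: [5.5, 1.1, -4.4]
width: 0.0461
gripper_force: 25.0
```

>>> move_arm(rows="0 0 0 -0.0005 0 0 0.03;0 0 0 0 0 0 0.03;0 0 0 0 0 0 0.03;0 0 0 0 0 0 0.03")

```text
t: 19.35
eef_pos: [0.5605, 0.0687, 0.1389]
ee_rot: [-3.141, -0.003, 0.239]
force: [7.7, -0.2, -4.9]
width: 0.0457
gripper_force: 25.0
```

```bash
python3 - <<'E'
from h import *
T=tool();p,d,m,W=wrist("w6")
P=(world(d,m,W)-T[:3,3])@T[:3,:3]
r=np.hypot(P[...,0],P[...,1])
for n,a,b in(("end",0,.0075),("rim",.0145,.021)):
    q=P[(d>0)&(r>=a)&(r<b)&(abs(P[...,2]+.016)<.012)];print(n,len(q),q.mean(0).round(4),np.median(q[:,2]).round(4))
q=P[(d>0)&(r>.0145)&(r<.021)&(abs(P[...,2]+.016)<.004)];c=np.linalg.lstsq(np.c_[q[:,:2],np.ones(len(q))],q[:,2],rcond=None)[0];print("tilt",c.round(3))
s=P[(d>0)&(P[...,0]>.029)&(P[...,0]<.042)&(abs(P[...,1])<.012)&(abs(P[...,2])<.015)];print("screw",s.mean(0).round(4))
print({k:np.round(v,3) for k,v in arm.get_state().items() if k in("force","moment","width","gripper_force","eef_pos","t")})
E
```

```text
end 7 [ 0.007  -0.0001 -0.015 ] -0.015
rim 1691 [ 0.0014  0.     -0.0162] -0.0162
tilt [ 0.003  0.    -0.016]
screw [ 0.0362 -0.0001 -0.0067]
{'t': np.float64(19.4), 'eef_pos': array([0.561, 0.069, 0.139]), 'force': array([ 8.069,  0.345, -4.557]), 'moment': array([ 0.122, -2.82 ,  0.006]), 'gripper_force': np.float64(24.999), 'width': np.float64(0.047)}
```

View pics/w6.png

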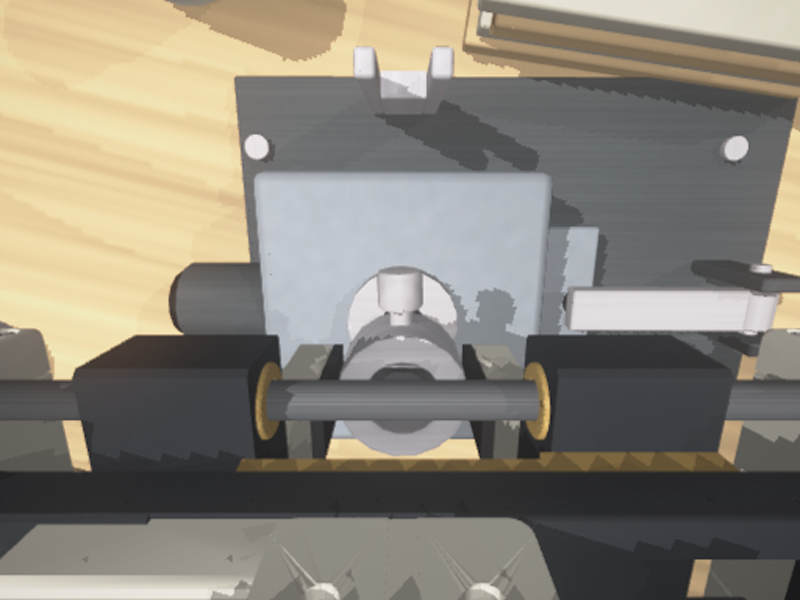

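The collar sits on the shaft with its screw at (400,290), pointing at the fork at (405,65). The clamp arm is flat at (660,308), and the screw bears on the flat with about 8 N.

```bash
python3 -c "
from station import arm
print(arm.job_done())"
```

```text
the job is handed in; nothing more can be done
None
```

I handed the job in at about 19 s, though the judge returned no verdict: the clamp is down, the flat faces the fork to within about a degree, and the gripper still holds the collar level with the shaft's end to about 1 mm, with the wrist reading about 8 N of push from the screw on the flat.

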